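Put the opener away and lift the deodorizer pod with the tongs

TASK

The flat steel bottle opener has been left lying across the bamboo tongs: slide it lengthwise all the way into the slot of the wooden block and let go of it. Then pick up the tongs, close their jaws on the deodorizer pod and lift it at least 5 cm above its stand, without the gripper touching the pod or the pod being knocked off its stand; finish while still holding it up steadily in the tongs. Leave the bowl, the heel pads and the polish tin where they are.

Things in the scene. Friction and masses are not known exactly. Their poses are not given: they have to be found in the camera images.
- opener: flat steel bar opener, plate 140 long (own x) x 38 wide (y) x 4 mm thick, about 110 g, 24 mm hole in its head end (+x). Origin: centre of its underside, z up. Starts flat across the arms of the tongs (underside 40 mm above the bench), head towards the block; its tail end overhangs the tongs by 40 to 65 mm, with free room beside it for fingers. Fully in the slot, 55 mm of it stick out.
- holder: wooden block fixed on the bench, 95 deep (own x) x 80 wide (y) x 69 mm high; origin: centre of its underside. The slot goes in from its -x face along +x: 46 wide, 10 high, 85 mm deep, 45 to 55 mm above the bench, blind at the end, roofed by two 14 mm lips with an 18 mm gap between them. Opener fully home: its centre at the block's own x = -32.5 mm, flat, either way round.
- slot_mouth (a point): middle of the slot's mouth (half-way up the 10 mm height, in the plane of the mouth face), 50 mm above the bench; axes as the block's, +x pointing into the slot
- rest: grey plastic tong rest fixed on the bench; origin on the bench under the tongs' origin at the start, x along the tongs. Two crossbars 10 thick (x), 90 long (y), 15 mm high at x = -70 and +45 mm, joined by a strip 30 wide and 4 mm high: between the bars there is room for fingers on both sides of the tongs
- tongs: sprung bamboo tongs lying level on the rest, their two arms (strips 5 thick, 25 mm high) on edge. Origin: underside, midway between the arms, near the centre of mass; x forward to the jaws, y across, z up. From x = -113 (dark hinge block) to +105 mm (jaw ends), 70 g. They spring open by themselves
- tongs_grip (a point): place to squeeze the arms: 12.5 mm above the tongs' origin, mid-height; outer faces nearly parallel from 35 mm behind to 25 mm ahead of it. Outer width here 56 mm open, 50 mm half squeezed (jaw gap 54), 42 mm closed on the pod. Spring force per side: 2 N open, 4 N at 50 mm (enough to carry the tongs by), 7 N at 42 mm; a squeeze of 20 to 30 N holds the pod well
- tongs_mouth (a point): middle of the jaws, on the tongs' own x axis 78 mm ahead of the tongs' origin and 12.5 mm above their underside; axes as the tongs'. The jaws are flat plates 55 long, 25 mm high (x = 50 to 105 mm from the tongs' origin), inner gap 65 mm when open; parallel when 40 mm apart
- tongs_left (a joint): closing angle of each tong arm (both are coupled): 0 = fully open (sprung there), 0.073 rad = jaws 40 mm apart (on the pod), stop at 0.133 rad (jaws about 20 mm apart)
- pod: grey plastic deodorizer pod, upright round puck 40 mm in diameter and 30 mm high with a slightly domed vented top, 35 g, standing loose on the stand; origin: centre of its underside (20 mm above the bench at the start)
- pod_center (a point): centre of the pod, 15 mm above its underside
- stand: white round stand fixed on the bench, foot 60 mm in diameter x 5 mm high with a post 32 mm in diameter up to 20 mm height, carrying the pod; origin: centre of its underside
- bowl: white ceramic key bowl, 110 mm in diameter, 45 mm high, loose; origin: centre of its underside; leave alone
- heel0: lowest of three stacked black rubber heel pads, each about 58 x 56 x 8 mm; origin on its underside; leave alone
- heel1: middle heel pad; leave alone
- heel2: top heel pad, its top 24 mm above the bench; leave alone
- tin: flat round steel polish tin, 71 mm in diameter, 22 mm high; origin: centre of its underside; leave alone
Mind the look-alikes: they are no part of the job. What is meant by the opener is not green, and is the smaller of those in its own colour.

How it is judged:
By the outcome, as a careful person would: the job done as asked, in the order asked, and still so for the second after the job is handed in, while the arm keeps its last pose, push and grip.
It also fails if it takes over 54 s, if anything falls off the work surface, if the arm or the gripper's body presses on something with over 40 N, if the wrist force passes 120 N, or if a joint passes its speed limit or range.

ROBOT

A 6-joint arm with a two-finger parallel gripper is mounted at the origin on the work surface. World frame = base frame: x ahead of the robot, y to its left, z up, the work surface at z = 0. Lengths are in m, angles in rad, forces in N, time in s.
With the tool pointing down it reaches from about 0.325 to 0.925 m from the base axis. Payload 3.1 kg.
Tool frame: the origin (TCP) lies midway between the tips of the shut fingers; the grasp point (between the pads) lies 19 mm behind it; z points along the fingers, y is the line along which they close (so a half turn about z gives the same grasp; the last joint's range is limited). The gripper opens to 85 mm and grips with 20 to 120 N. Pads are 22 mm wide; open, the fingers measure 114 mm over their backs; the gripper's body (76 mm by 85 mm) begins 54 mm behind the grasp point. The pads swing forward as they close: fully open they stand 13 mm farther back than shut.
Start: joints at [-1.357, 0.217, 1.613, -0, 1.311, -0.112], TCP at [0.2, -0.592, 0.231] pointing down, gripper open.
Joint ranges: [-2.75, 2.75], [-0.78, 2.1], [0.31, 2.55], [-1.13, 4.27], [0.13, 2.63], [-2.58, 2.58]. Speed limits (rad/s): [2.79, 2.79, 3.14, 3.14, 3.14, 3.14].

INTERFACE

Orientations are given as a unit quaternion [x, y, z, w].
In Python, from rig import r, cams, finish_job gives the robot as it stands.
- The arm moves only by the shell command python3 -m creep 'ROWS' [OPENING] [FORCE]. ROWS is JSON, a list of rows, each a list of 2 entries, a list of its own where there are three numbers: the shift along the tool's x, y, z in cm, then the turn about the tool's z in degrees. A call has 1 to 20 rows; each row shifts and turns the commanded pose from where the row before left it, along the tool's axes as they then stand; what a row does not reach is not made up. A row lasts 1/12 s, in which the tool goes at most 41.7 mm and 7.16 degrees, less where a joint would pass 70% of its speed; a pose out of reach is approached as far as the arm can. A call with a gripper value outside its range is refused whole. OPENING is the closure, from 0 (fully open) to 1 (shut), set as the call begins (- or left out, the last holds). The fingers move at their own pace and stop on an object; FORCE is the grip in N (left out, the last holds). Time passes only in rows, so rows that do not move let the fingers close. It gives the time, the measured TCP pose, the force, the opening and the grip force at its end, in the units of the state.
- r.state(): the state, without advancing time (a new reading comes with each control period).
- cams.capture(name): name is "side" or "top" or "wrist"; returns a dict with "color" (384x512x3 uint8, red, green, blue), "K" (3x3 intrinsics, pixels), "rvec" (rotation vector, rad) and "tvec" (3), from world to camera coordinates, as OpenCV has them; the wrist camera has in their place "tool_from_camera" (4x4, takes a point from camera to tool coordinates, whose origin is the TCP and whose axes are the flange's). Camera axes: x right, y down, z forward; pixel columns grow to the right and rows downward; lengths in m; the calibration is good to about 2 mm. The wrist camera is an equidistant fisheye: a pixel r from the principal point sees the ray r / f radians off the axis. A picture is of the moment at which its call begins: read the wrist's pose just before it. There is no depth.
- finish_job(): hands the job in; it is judged then, once.
The state is a dict: "time": time; "joints": joint angles; "dq": joint speeds; "tau": joint torques, N m; "tcp_pos": TCP position; "orientation": TCP orientation; "ft_force": force on the tool from outside, world axes, zero at the start; "torque": the same for the moment, N m; "gripper_width": opening from 0.0 (shut) to 1.0 (fully open); "grasp_force": force on a finger pad.
Only numpy, scipy, OpenCV 4.12 (cv2) and the standard library are available. Lean on these libraries where they do the work, as an engineer would, in place of code of your own. Each camera call takes 0.05 s, during which the arm holds its last target. There are 200 camera calls.

## Working session

There is one attempt and no reset: what is moved stays moved. The work goes in short steps, Python scripts to look and compute and a shell command to move; the robot and the scene stay as the last step left them, time stands still between calls to the robot, and variables do not carry over. Pictures are saved under pics/ and viewed, at most 10 in all, crops included, and the job is handed in when it is done.

```bash
ls; mkdir -p pics; python3 - <<'E'
from rig import r,cams
import cv2,numpy as np
s=r.state();print(s)
for n in ["top","side"]:
    c=cams.capture(n);print(n,c["K"].tolist(),c["rvec"],c["tvec"])
    cv2.imwrite(f"pics/{n}0.png",c["color"][:,:,::-1]);np.savez(f"{n}0.npz",**c)
a=[cv2.imread(f"pics/{n}0.png") for n in ["top","side"]]
c=cams.capture("wrist");print(c["tool_from_camera"],c["K"])
E
```

```text
pics
{'time': 0.0, 'joints': array([-1.35721339e+00,  2.17761152e-01,  1.61491794e+00,  1.13543801e-05,
        1.31133509e+00, -1.12225602e-01]), 'dq': array([ 5.04374717e-04, -1.83142130e-04,  9.94282231e-04, -6.51104935e-04,
       -1.80194575e-03,  4.58302982e-05]), 'tau': array([-5.81088862e-04, -3.96847951e+01, -3.03853905e+01, -3.38489108e-04,
        9.57384123e-03,  1.00360330e-05]), 'tcp_pos': array([ 0.19988116, -0.59131167,  0.22997242]), 'orientation': array([ 9.86759931e-01,  1.62183144e-01, -5.58552840e-05, -1.20948724e-03]), 'ft_force': array([-0.90796459, -0.42408378, -0.03879876]), 'torque': array([-0.00073577,  0.00278509,  0.02327828]), 'grasp_force': 0.0, 'gripper_width': 1.000410338921182}
top [[422.41951576096875, 0.0, 255.58262293851678], [0.0, 422.41951576096875, 192.9041302144689], [0.0, 0.0, 1.0]] [ 2.16085872 -2.15670366  0.138025  ] [-0.01842812  0.52022265  1.04551729]
side [[490.5417973606077, 0.0, 248.54599227231864], [0.0, 490.5417973606077, 200.55327367531186], [0.0, 0.0, 1.0]] [ 0.26969655 -2.68554423  1.43931126] [0.50339061 0.12012535 1.36668358]
[[-6.51366507e-05 -9.55149580e-01 -2.96123750e-01  7.63176415e-02]
 [ 9.99999847e-01 -2.25023097e-04  5.05849585e-04  8.89571718e-04]
 [-5.49796702e-04 -2.96123672e-01  9.55149448e-01 -1.42563490e-01]
 [ 0.00000000e+00  0.00000000e+00  0.00000000e+00  1.00000000e+00]] [[297.31863964   0.         257.994993  ]
 [  0.         297.31863964 189.98046448]
 [  0.           0.           1.        ]]
```

View pics/top0.png

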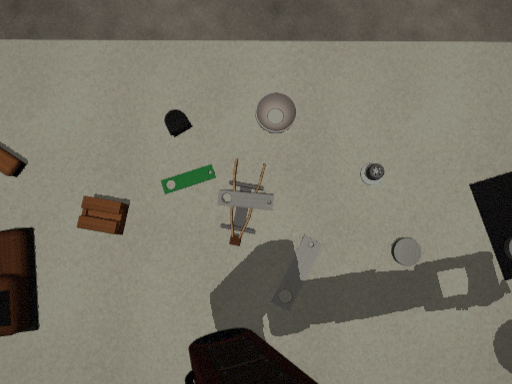

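View pics/side0.png

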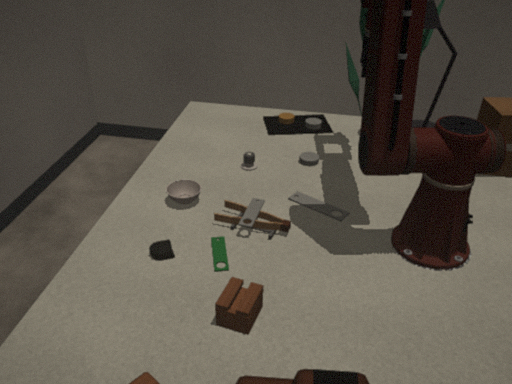

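The top view shows three candidates for the opener. The grey plate across the tongs is at (246,200) with its hole at (227,198). A longer grey one lies on the bench at (297,270), and a green one is at (188,179). The block is at (103,214), the pod at (375,172), and the tongs hinge at (235,240) with the jaws pointing up to row 160. By the description I choose the plate on the tongs, and I'll check its size by measurement and a close crop.

```bash
cat > h.py <<'E'
import cv2,numpy as np
from scipy.spatial.transform import Rotation as R
def ray(c,uv,st=None):
    "pixels -> (origin, directions) in world; st = state for wrist"
    uv=np.atleast_2d(np.array(uv,float));K=np.array(c["K"])
    n=np.c_[(uv[:,0]-K[0,2])/K[0,0],(uv[:,1]-K[1,2])/K[1,1]]
    if "rvec" in c:
        Rm=cv2.Rodrigues(np.array(c["rvec"]))[0];d=np.c_[n,np.ones(len(n))]@Rm
        return -Rm.T@np.array(c["tvec"]),d
    t=np.linalg.norm(n,axis=1)[:,None];d=np.hstack([n/np.maximum(t,1e-9)*np.sin(t),np.cos(t)])
    T=np.array(c["tool_from_camera"]);Rt=R.from_quat(st["orientation"]).as_matrix()
    return st["tcp_pos"]+Rt@T[:3,3],d@T[:3,:3].T@Rt.T
def onz(c,uv,z,st=None):
    o,d=ray(c,uv,st);return o+d*((z-o[2])/d[:,2])[:,None]
def proj(c,P,st):
    "world -> wrist pixel"
    T=np.array(c["tool_from_camera"]);Rt=R.from_quat(st["orientation"]).as_matrix()
    p=((np.atleast_2d(P)-st["tcp_pos"])@Rt-T[:3,3])@T[:3,:3]
    rho=np.linalg.norm(p[:,:2],axis=1);t=np.arctan2(rho,p[:,2]);K=np.array(c["K"])
    return np.c_[K[0,0]*t*p[:,0]/rho+K[0,2],K[1,1]*t*p[:,1]/rho+K[1,2]]
def rel(P,st):
    "world point in tool axes (cm)"
    return (P-st["tcp_pos"])@R.from_quat(st["orientation"]).as_matrix()*100
E
python3 - <<'E'
from h import *
c=dict(np.load("top0.npz"));img=c["color"]
for n,uv,z in [("opener hole",(227,198),.044),("opener tail",(273,201),.044),("block",(103,214),.069),("pod",(375,172),.05),("hinge",(235,240),.03),("jawL",(236,160),.03),("jawR",(264,165),.03),("bowl",(276,112),.03),("tin",(406,251),.022),("heel",(178,122),.024),("fake",(285,296),.004),("fake2",(313,240),.004)]:
    print(n,onz(c,uv,z)[0].round(3))
cr=[cv2.resize(img[a:b,d:e],None,fx=5,fy=5,interpolation=2) for a,b,d,e in[(150,250,70,150),(150,250,210,280)]]
cv2.imwrite("pics/c1.png",np.hstack(cr)[:,:,::-1])
E
```

```text
opener hole [0.506 0.055 0.044]
opener tail [ 0.498 -0.061  0.044]
block [0.463 0.356 0.069]
pod [ 0.572 -0.319  0.05 ]
hinge [0.401 0.034 0.03 ]
jawL [0.606 0.033 0.03 ]
jawR [ 0.593 -0.039  0.03 ]
bowl [ 0.734 -0.071  0.03 ]
tin [ 0.374 -0.399  0.022]
heel [0.708 0.187 0.024]
fake [ 0.26  -0.093  0.004]
fake2 [ 0.401 -0.166  0.004]
```

View pics/c1.png

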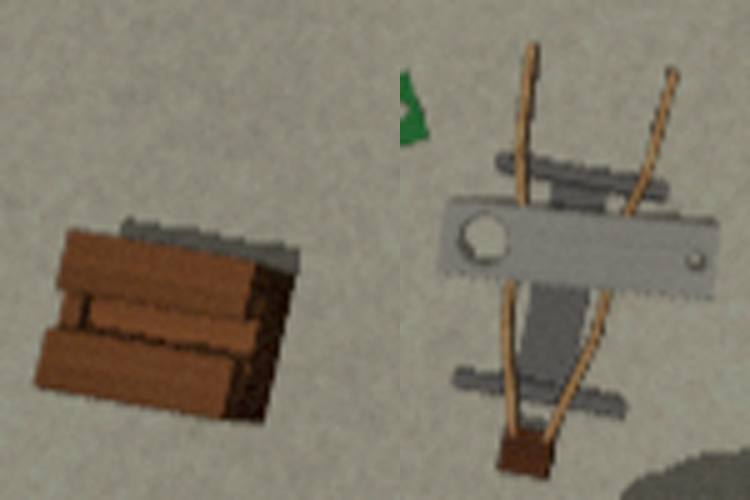

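The crop confirms it. The plate on the tongs is plain grey, with its large hole at the left end facing the block, and its hole-to-tail length of about 117 mm fits a 140 mm plate. The other grey one is about 40% longer. The block's slot mouth is on the right face, at about (258,330) in the crop. Next I'll go above it for a wrist view.

```bash
python3 -m creep '[[[2.55,-3.2,0],0],[[2.55,-3.2,0],0],[[2.55,-3.2,0],0],[[2.55,-3.2,0],0],[[2.55,-3.2,0],0],[[2.55,-3.2,0],0],[[2.55,-3.2,0],0],[[2.55,-3.2,0],0],[[2.55,-3.2,0],0],[[2.55,-3.2,0],0],[[2.55,-3.2,0],0],[[2.55,-3.2,0],0],[[2.55,-3.2,0],0],[[2.55,-3.2,0],0],[[2.55,-3.2,0],0],[[2.55,-3.2,0],0],[[2.55,-3.2,0],0],[[2.55,-3.2,0],0],[[0,0,0],0],[[0,0,0],0]]' 0 60
python3 - <<'E'
from rig import r,cams
import cv2,numpy as np,pickle
s=r.state();c=cams.capture("wrist");pickle.dump((s,c),open("w1.pkl","wb"))
cv2.imwrite("pics/w1.png",cv2.resize(c["color"],(800,600),interpolation=2)[:,:,::-1])
E
```

```text
time: 1.82
tcp_pos: [0.4503, 0.1023, 0.2309]
orientation: [0.986, 0.165, -0.001, 0.0]
ft_force: [0.1, -0.5, -0.1]
gripper_width: 1.0
grasp_force: 0.0
```

View pics/w1.png

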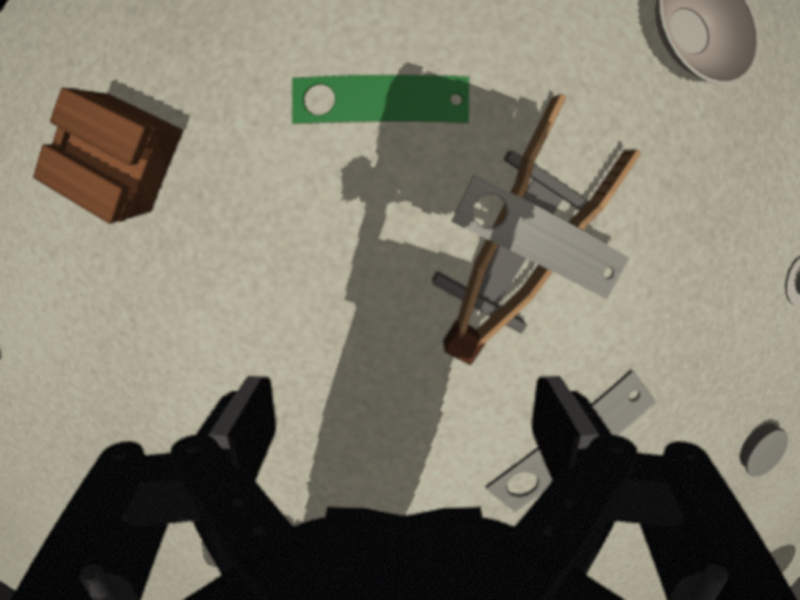

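The wrist view shows the block at (100,155) with its lip ends at (153,125) and (115,220). The opener's corners are (475,177), (452,222), (628,257) and (608,298). The tongs hinge is at (463,343), with the jaw ends at (560,97) and (635,152).

```bash
python3 - <<'E'
from h import *;import pickle
s,c=pickle.load(open("w1.pkl","rb"))
f=lambda uv,z:onz(c,np.array(uv)*.64,z,s)
o=f([(475,177),(452,222),(628,257),(608,298)],.044);print(o.round(4))
h=o[:2].mean(0);t=o[2:].mean(0);print("len",np.linalg.norm(h-t),"w",np.linalg.norm(o[0]-o[1]),np.linalg.norm(o[2]-o[3]),"mid",(h+t)/2,"ang",np.degrees(np.arctan2(*(h-t)[[1,0]])),"tail",t)
b=f([(62,88),(34,178),(153,125),(113,220)],.069);print(b.round(4))
h=b[:2].mean(0);t=b[2:].mean(0);print("len",np.linalg.norm(h-t),"w",np.linalg.norm(b[0]-b[1]),np.linalg.norm(b[2]-b[3]),"mouth",t,"ang",np.degrees(np.arctan2(*(h-t)[[1,0]])))
j=f([(560,97),(635,152)],.04);hg=f([(463,335)],.04);print("tongs",j,hg)
# top-camera check
c=dict(np.load("top0.npz"))
g=lambda P:onz(c,P[0],P[1]).round(4)
k=lambda u,v,x0,y0:(x0+u/5,y0+v/5)
b=onz(c,[k(70,230,70,150),k(38,387,70,150),k(252,262,70,150),k(225,418,70,150)],.069);h=b[:2].mean(0);t=b[2:].mean(0)
print("top block",b.round(4),"mouth",t,np.degrees(np.arctan2(*(h-t)[[1,0]])))
q=lambda u,v:(210+(u-400)/5,150+v/5)
b=onz(c,[q(447,197),q(440,275),q(718,219),q(713,297)],.044);h=b[:2].mean(0);t=b[2:].mean(0)
print("top opener",b.round(4),"mid",(h+t)/2,np.degrees(np.arctan2(*(h-t)[[1,0]])))
E
```

```text
[[ 0.5265  0.0736  0.044 ]
 [ 0.4904  0.078   0.044 ]
 [ 0.5144 -0.0637  0.044 ]
 [ 0.478  -0.0616  0.044 ]]
len 0.13900656463084252 w 0.036327652103972374 0.036470987305437325 mid [0.50235269 0.00655992 0.044     ] ang 84.94941897225226 tail [ 0.49623396 -0.06267351  0.044     ]
[[0.5084 0.4023 0.069 ]
 [0.4317 0.415  0.069 ]
 [0.4965 0.3043 0.069 ]
 [0.4198 0.3224 0.069 ]]
len 0.09608727340967167 w 0.07772305527793888 0.07877397350962469 mouth [0.45812216 0.31333131 0.069     ] ang 82.87311446385591
tongs [[ 0.60610841  0.03388042  0.04      ]
 [ 0.59285132 -0.0381642   0.04      ]] [[0.41058045 0.03832317 0.04      ]]
top block [[0.5071 0.4046 0.069 ]
 [0.4301 0.4161 0.069 ]
 [0.4915 0.3145 0.069 ]
 [0.4152 0.3245 0.069 ]] mouth [0.45333744 0.31949088 0.069     ] 80.47051530052909
top opener [[ 0.5275  0.074   0.044 ]
 [ 0.488   0.0771  0.044 ]
 [ 0.5166 -0.0629  0.044 ]
 [ 0.4771 -0.0602  0.044 ]] mid [0.50231355 0.00700045 0.044     ] 85.46913859075828
```

```bash
python3 -m creep '[[[0,0,0],-6.62],[[0,0,0],-6.62],[[0,0,0],-6.62],[[0,0,0],-6.62],[[0,0,0],-6.62],[[0,0,0],-6.62],[[0,0,0],-6.62],[[0,0,0],-6.62],[[0,0,0],-6.62],[[0,0,0],-6.62],[[-2.82,1.19,0],0],[[-2.82,1.19,0],0],[[-2.82,1.19,0],0],[[-2.82,1.19,0],0],[[-2.82,1.19,0],0],[[0,0,3],0],[[0,0,3],0],[[0,0,3],0],[[0,0,2],0],[[0,0,0],0]]' 0.25 60
python3 - <<'E'
from rig import r,cams
import cv2,numpy as np,pickle
s=r.state();print(s["tcp_pos"],s["orientation"],s["joints"]);c=cams.capture("wrist");pickle.dump((s,c),open("w2.pkl","wb"))
cv2.imwrite("pics/w2.png",cv2.resize(c["color"],(800,600),interpolation=2)[:,:,::-1])
E
```

```text
time: 3.53
tcp_pos: [0.4917, -0.0463, 0.1161]
orientation: [0.739, 0.673, -0.003, -0.005]
ft_force: [-1.0, -0.1, -0.1]
gripper_width: 0.752
grasp_force: 0.0
[ 0.49170374 -0.04626131  0.11605945] [ 0.73921301  0.67344795 -0.00336414 -0.00454509] [-2.35734009e-01  8.00707981e-02  2.00305007e+00 -5.28453354e-04
  1.06977174e+00 -1.42436677e-01]
```

View pics/w2.png

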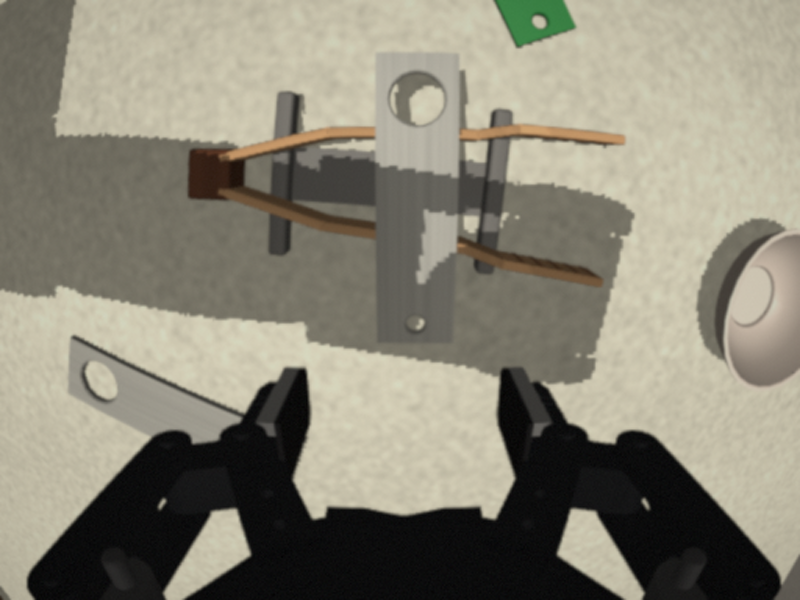

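The opener is straight ahead, with corners at (376,53), (459,53), (376,343) and (452,343). The tongs run sideways from the hinge at (212,174). The fingers at (295,390) and (515,390) straddle the tail.

```bash
python3 - <<'E'
from h import *;import pickle
s,c=pickle.load(open("w2.pkl","rb"))
f=lambda uv,z:onz(c,np.array(uv)*.64,z,s)
o=f([(376,53),(459,53),(376,343),(452,343)],.044)
print(rel(o,s).round(2)); h=o[:2].mean(0);t=o[2:].mean(0);print("mid",(h+t)/2,"ang",np.degrees(np.arctan2(*(h-t)[[1,0]])),"tail",t,np.linalg.norm(h-t))
# tongs: hinge block & jaw ends, top z=.015+.025
p=f([(190,150),(190,198),(625,140),(602,283)],.04);print("tongs",p.round(4))
m=[p[:2].mean(0),p[2:].mean(0)];print(m,np.linalg.norm(m[1]-m[0]),np.degrees(np.arctan2(*(m[1]-m[0])[[1,0]])))
print(R.from_quat(s["orientation"]).as_matrix().round(3))
E
```

```text
[[12.41 -1.13  7.23]
 [12.45  2.64  7.19]
 [-1.59 -1.26  7.22]
 [-1.57  2.56  7.18]]
mid [0.50293804 0.00725927 0.044     ] ang 84.22714704005888 tail [ 0.49589187 -0.06243739  0.044     ] 0.14010387041464095
tongs [[ 0.3937  0.0469  0.04  ]
 [ 0.39    0.0228  0.04  ]
 [ 0.6098  0.0322  0.04  ]
 [ 0.5958 -0.0408  0.04  ]]
[array([0.39186115, 0.03486005, 0.04      ]), array([ 0.60281108, -0.00428237,  0.04      ])] 0.21455070293218237 -10.5118576008781
[[ 0.093  0.996 -0.011]
 [ 0.996 -0.093  0.002]
 [ 0.001 -0.011 -1.   ]]
```

```bash
python3 -m creep '[[[0.4,0.7,0],0],[[0,0,2],0],[[0,0,2],0],[[0,0,2],0],[[0,0,2],0],[[0,0,1.5],0],[[0,0,0],0],[[0,0,0],0]]' 0.25 60
python3 -m creep '[[[0,0,0],0],[[0,0,0],0],[[0,0,0],0],[[0,0,0],0],[[0,0,0],0],[[0,0,0],0],[[0,0,0],0],[[0,0,0],0]]' 1 60
```

```text
time: 4.25
tcp_pos: [0.506, -0.0423, 0.0276]
orientation: [0.738, 0.675, 0.001, 0.001]
ft_force: [-0.4, -0.3, -0.0]
gripper_width: 0.751
grasp_force: 0.0
time: 4.92
tcp_pos: [0.5063, -0.0423, 0.0273]
orientation: [0.738, 0.675, 0.001, 0.002]
ft_force: [2.6, -0.8, 4.7]
gripper_width: 0.43
grasp_force: 57.9
```

```bash
python3 -m creep '[[[0,0,-0.7],0],[[0,0,-1.5],0],[[0,0,-1.5],0],[[0,0,-0.8],0],[[0,0,0],0],[[0,0,0],0],[[0,0,0],0]]' 
python3 - <<'E'
from rig import r,cams
import cv2,numpy as np,pickle
s=r.state();print(s["tcp_pos"],s["orientation"],s["joints"]);c=cams.capture("wrist");pickle.dump((s,c),open("w3.pkl","wb"))
cv2.imwrite("pics/w3.png",cv2.resize(c["color"],(800,600),interpolation=2)[:,:,::-1])
E
```

```text
time: 5.5
tcp_pos: [0.5032, -0.0416, 0.0702]
orientation: [0.738, 0.675, -0.001, -0.001]
ft_force: [-0.5, -0.1, -1.0]
gripper_width: 0.425
grasp_force: 58.6
[ 0.50320451 -0.0415939   0.07017054] [ 0.73800691  0.67479181 -0.00078594 -0.00109274] [-2.21529716e-01  1.70324085e-01  2.00536290e+00 -4.87863840e-05
  9.68597419e-01 -1.32072485e-01]
```

View pics/w3.png

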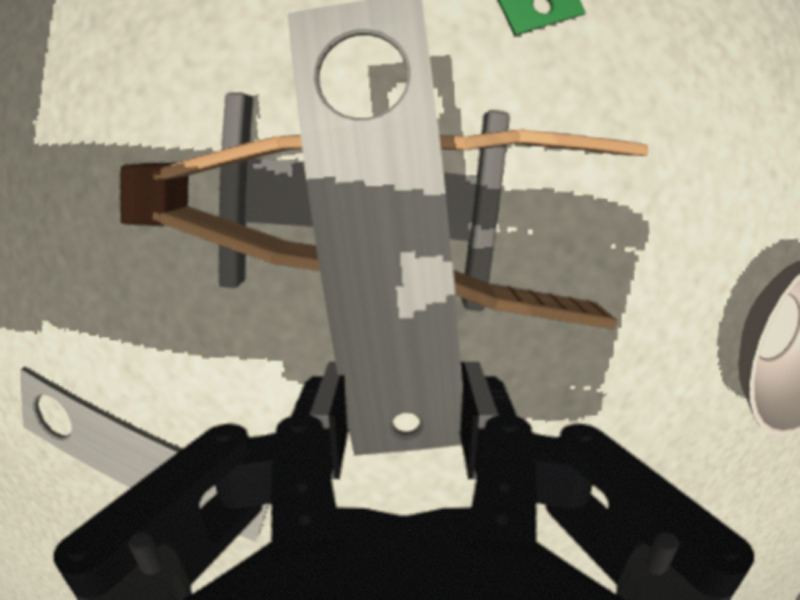

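The opener is held, but its head leans left in the image: the left edge runs (289,14) to (355,455) and the right edge (422,0) to (463,445). I'll measure its yaw and pitch in the tool frame.

```bash
python3 - <<'E'
from h import *;import pickle
s,c=pickle.load(open("w3.pkl","rb"))
print(R.from_quat(s["orientation"]).as_matrix().round(3))
uv=np.array([(289,14),(422,0),(355,455),(463,445)])*.64
for z in(.080,.084,.087,.090,.095):
    o=onz(c,uv,z,s);q=rel(o,s);h=(q[0]+q[1])/2;t=(q[2]+q[3])/2
    print(z,q[:,:2].round(2).tolist(),"wH",np.linalg.norm(q[0]-q[1]).round(2),"wT",np.linalg.norm(q[2]-q[3]).round(2),"L",np.linalg.norm(h-t).round(2),"yaw",np.degrees(np.arctan2((h-t)[1],(h-t)[0])).round(2))
E
```

```text
[[ 0.089  0.996 -0.003]
 [ 0.996 -0.089  0.001]
 [ 0.    -0.003 -1.   ]]
0.08 [[11.91, -3.19], [12.18, 0.63], [-2.43, -1.6], [-2.0, 2.17]] wH 3.83 wT 3.8 L 14.34 yaw -6.27
0.084 [[11.77, -3.09], [12.04, 0.61], [-2.13, -1.55], [-1.71, 2.11]] wH 3.71 wT 3.68 L 13.91 yaw -6.27
0.087 [[11.67, -3.01], [11.94, 0.6], [-1.91, -1.51], [-1.5, 2.06]] wH 3.62 wT 3.6 L 13.59 yaw -6.27
0.09 [[11.58, -2.94], [11.83, 0.59], [-1.68, -1.47], [-1.28, 2.02]] wH 3.54 wT 3.51 L 13.26 yaw -6.27
0.095 [[11.41, -2.82], [11.66, 0.57], [-1.31, -1.41], [-0.92, 1.94]] wH 3.39 wT 3.37 L 12.72 yaw -6.27
```

```bash
python3 -m creep '[[[0.5,0,-1.5],0],[[1,0.3,-2.5],0],[[1.5,0.5,-2.5],0],[[2.5,0.7,-2.5],0],[[3,0.7,-2.5],0],[[3,0.7,-1.5],0],[[3,0.7,0],0],[[3,0.7,0],0],[[3,0.7,0],0],[[3,0.7,0],0],[[2.5,0.7,0],0],[[2,0.7,0],0],[[1,0.5,0],0],[[0,0,0],3],[[0,0,0],4],[[0,0,0],2.5],[[0,0,0],0],[[0,0,0],0],[[0,0,0],0]]' 
python3 - <<'E'
from rig import r,cams
import cv2,numpy as np,pickle
s=r.state();print(s["tcp_pos"],s["orientation"],s["joints"]);c=cams.capture("wrist");pickle.dump((s,c),open("w4.pkl","wb"))
cv2.imwrite("pics/w4.png",cv2.resize(c["color"],(800,600),interpolation=2)[:,:,::-1])
E
```

```text
time: 7.13
tcp_pos: [0.6059, 0.2395, 0.2007]
orientation: [0.791, 0.611, -0.001, -0.0]
ft_force: [-0.6, 0.4, -1.2]
gripper_width: 0.427
grasp_force: 58.8
[0.60590908 0.23952314 0.20068182] [ 7.91271914e-01  6.11464107e-01 -6.12856091e-04 -1.69057625e-04] [ 2.68883507e-01  2.98315783e-01  1.57282095e+00 -1.59109622e-04
  1.27171829e+00  5.23907314e-01]
```

View pics/w4.png

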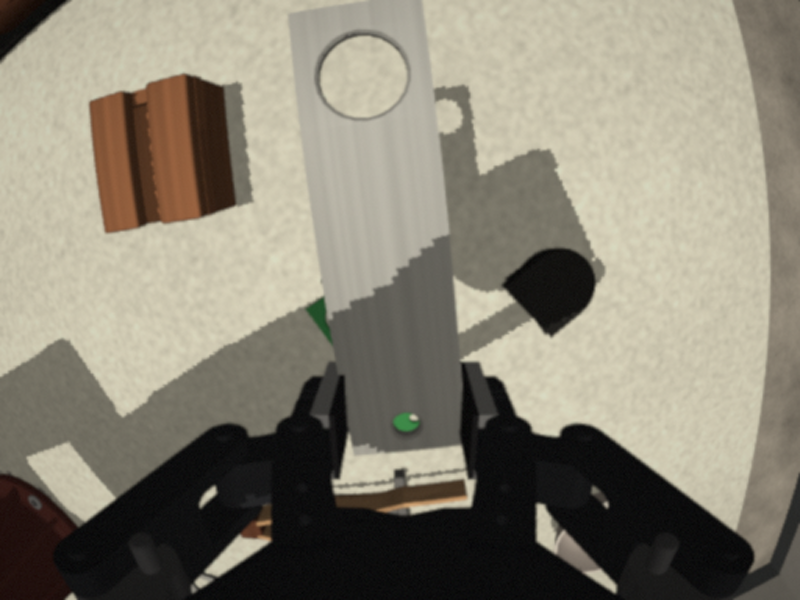

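The opener has not shifted in the grip. The block's top corners are (91,102), (185,74), (107,232) and (202,215), with the mouth at the lower edge. The hole spans columns 315–410 and rows 30–120.

```bash
python3 - <<'E'
from h import *;import pickle
s,c=pickle.load(open("w4.pkl","rb"))
f=lambda uv,z:onz(c,np.array(uv)*.64,z,s)
b=f([(91,102),(185,74),(107,232),(202,215)],.069)
h=b[:2].mean(0);t=b[2:].mean(0);print(b.round(4),"len",np.linalg.norm(h-t),"w",np.linalg.norm(b[0]-b[1]),np.linalg.norm(b[2]-b[3]),"mouth",t,"mid",(h+t)/2,"ang",np.degrees(np.arctan2(*(h-t)[[1,0]])), "angMouth",np.degrees(np.arctan2(*(b[3]-b[2])[[1,0]])))
g=f([(138,226),(162,222)],.069);print("gap",np.linalg.norm(g[0]-g[1]),g.mean(0))
M=R.from_quat(s["orientation"]).as_matrix();print(M.round(3))
for dz in(.0088,.0108,.0128,.0148,.0168):
    z=s["tcp_pos"][2]+dz
    q=rel(f([(315,75),(410,76),(363,30),(363,120),(289,14),(355,455),(422,0),(463,445)],z),s)
    n=lambda i,j:np.linalg.norm(q[i]-q[j]).round(2)
    print(dz,"hole",n(0,1),n(2,3),"edges",n(4,5),n(6,7),n(4,6),n(5,7),"head",((q[4]+q[6])/2).round(2),"tail",((q[5]+q[7])/2).round(2))
# precise edges in w3/w4: plate mask
E
```

```text
[[0.4346 0.4168 0.069 ]
 [0.5098 0.4042 0.069 ]
 [0.4188 0.3263 0.069 ]
 [0.4954 0.3138 0.069 ]] len 0.09165358611917301 w 0.07624098030947853 0.07760858695602653 mouth [0.45705414 0.32007051 0.069     ] mid [0.46461847 0.36526869 0.069     ] ang 80.49907273769111 angMouth -9.264180928850795
gap 0.01966061403802344 [0.45568072 0.32023464 0.069     ]
[[ 0.252  0.968 -0.001]
 [ 0.968 -0.252 -0.   ]
 [-0.001 -0.001 -1.   ]]
0.0088 hole 2.7 2.69 edges 14.53 14.37 3.85 3.83 head [12.09 -1.28 -0.89] tail [-2.27  0.3  -0.88]
0.0108 hole 2.66 2.65 edges 14.31 14.16 3.79 3.77 head [12.02 -1.26 -1.09] tail [-2.13  0.3  -1.08]
0.0128 hole 2.62 2.61 edges 14.09 13.94 3.74 3.71 head [11.95 -1.24 -1.29] tail [-1.98  0.29 -1.28]
0.0148 hole 2.58 2.57 edges 13.88 13.73 3.68 3.65 head [11.89 -1.22 -1.49] tail [-1.83  0.29 -1.48]
0.0168 hole 2.54 2.53 edges 13.66 13.51 3.62 3.6 head [11.82 -1.2  -1.69] tail [-1.69  0.29 -1.68]
```

```bash
python3 -m creep '[[[0,0,0],1.1],[[-1,-1.3,0],0],[[-1.7,-2.3,0],0],[[-2,-2.7,0],0],[[-2,-2.7,0],0],[[-2,-2.7,0],0],[[-1.5,-2,0],0],[[-1.07,-1.28,0],0],[[0,0,2],0],[[0,0,3],0],[[0,0,3],0],[[0,0,3],0],[[0,0,3],0],[[0,0,2.4],0],[[0,0,0],0],[[0,0,0],0],[[0,0,0],0],[[0,0,0],0]]' 
python3 - <<'E'
from rig import r,cams
import cv2,numpy as np,pickle
from h import *
s=r.state();print(s["tcp_pos"],s["orientation"])
M=R.from_quat(s["orientation"]).as_matrix()
a=np.array([np.cos(np.radians(80.6)),np.sin(np.radians(80.6)),0]);m=np.array([.4565,.3185,.05])
for q in [(11.85,-1.21,-1.3),(-1.75,.29,-1.3)]:
    w=s["tcp_pos"]+M@np.array(q)/100;d=w-m;print("along",(d@a).round(4),"lat(+x)",(d@np.array([a[1],-a[0],0])).round(4),"dz",d[2].round(4))
c=cams.capture("side");pickle.dump((s,c),open("s5.pkl","wb"))
cv2.imwrite("pics/s5.png",cv2.resize(c["color"][210:340,170:310],None,fx=4,fy=4,interpolation=2)[:,:,::-1])
t=cams.capture("top");pickle.dump((s,t),open("t5.pkl","wb"))
E
```

```text
time: 8.68
tcp_pos: [0.4337, 0.1728, 0.0396]
orientation: [0.797, 0.604, 0.002, 0.001]
ft_force: [-0.5, -0.3, -0.4]
gripper_width: 0.427
grasp_force: 59.2
[0.43371547 0.17278821 0.03959206] [0.79726429 0.6036257  0.00217552 0.00096237]
along -0.0284 lat(+x) 0.0023 dz 0.0028
along -0.1652 lat(+x) 0.0022 dz 0.0026
```

View pics/s5.png

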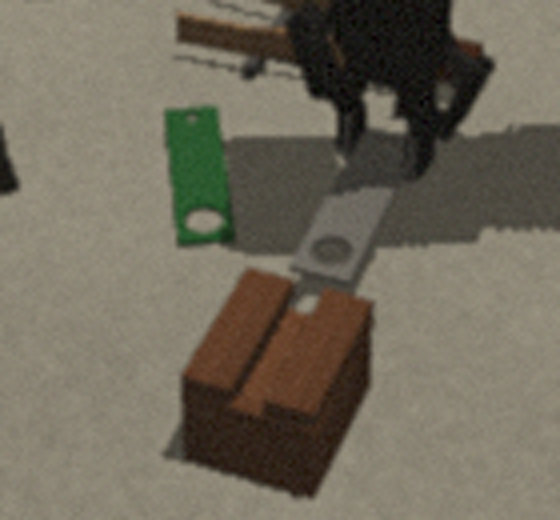

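The side view looks at the block from behind. The opener's head corners are at crop (292,270) and (352,290), centred on the slot gap. The block's mouth corners are (248,268) and (373,302). I'll compare these with the projected corners to settle the height.

```bash
python3 - <<'E'
import pickle
from h import *
s,c=pickle.load(open("s5.pkl","rb"));M=R.from_quat(s["orientation"]).as_matrix()
P=lambda X:((cv2.projectPoints(np.atleast_2d(X).astype(float),c["rvec"],c["tvec"],c["K"],None)[0].reshape(-1,2)-[170,210])*4).round(0).tolist()
a=np.array([np.cos(np.radians(80.6)),np.sin(np.radians(80.6)),0]);n=np.array([a[1],-a[0],0]);m=np.array([.4565,.3185,0])
zz=np.array([0,0,.069])
print("block",P([m+zz-.04*n,m+zz+.04*n,m+zz+.095*a-.04*n,m+zz+.095*a+.04*n]))
for dz in(.0108,.0128,.0148,.0168):
    k=(.0168-dz)/.008*.27
    w=[s["tcp_pos"]+M@np.array(q)/100 for q in [(11.75+k,-1.2-1.9-.0,-dz*100),(11.95+k,-1.2+1.9,-dz*100),(-1.75-k-.2,.29-1.9,-dz*100)]]
    print(dz,P(w))
t=pickle.load(open("t5.pkl","rb"))[1]
cv2.imwrite("pics/t5.png",cv2.resize(t["color"][160:260,70:230],None,fx=5,fy=5,interpolation=2)[:,:,::-1])
E
```

```text
block [[370.0, 294.0], [241.0, 260.0], [312.0, 409.0], [175.0, 370.0]]
0.0108 [[346.0, 280.0], [287.0, 261.0], [421.0, 140.0]]
0.0128 [[346.0, 276.0], [288.0, 258.0], [420.0, 138.0]]
0.0148 [[347.0, 273.0], [288.0, 255.0], [420.0, 136.0]]
0.0168 [[347.0, 270.0], [289.0, 252.0], [420.0, 134.0]]
```

View pics/t5.png

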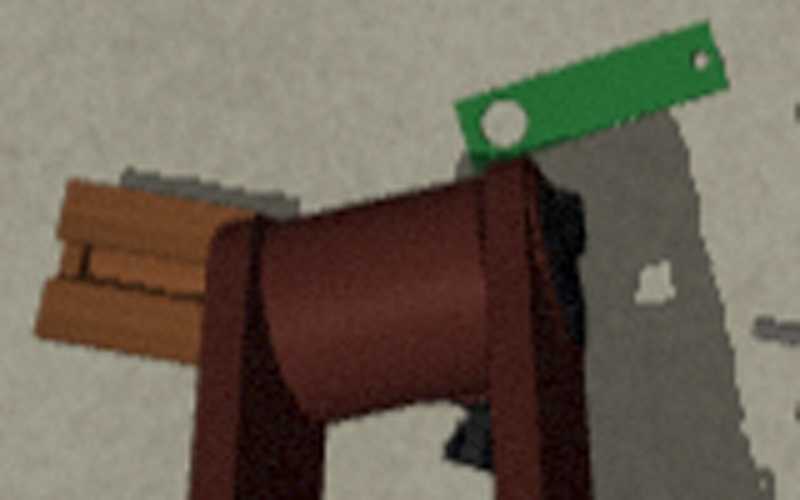

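```bash
python3 -m creep '[[[-0.03,-0.23,0.14],0],[[0,0,0],0],[[0.8,-0.09,0],0],[[0.8,-0.09,0],0],[[0.6,-0.07,0],0],[[0.3,-0.03,0],0],[[0.3,-0.03,0],0],[[0.3,-0.03,0],0],[[0.3,-0.03,0],0],[[0.3,-0.03,0],0],[[0.3,-0.03,0],0],[[0,0,0],0]]'
```

```text
time: 9.78
tcp_pos: [0.4272, 0.2026, 0.0314]
orientation: [0.794, 0.607, -0.015, 0.003]
ft_force: [-7.8, -29.2, 1.5]
gripper_width: 0.426
grasp_force: 60.3
```

```bash
python3 -m creep '[[[-1,0.11,0],0],[[-1,0.11,0],0],[[-0.4,0.04,0],0],[[0,0,0],0],[[0,0,0],0],[[0,0,0],0],[[0,0,0],0]]'
python3 - <<'E'
from rig import r,cams
import cv2,numpy as np,pickle
from h import *
s=r.state();print(s["tcp_pos"],s["orientation"])
M=R.from_quat(s["orientation"]).as_matrix()
a=np.array([np.cos(np.radians(80.6)),np.sin(np.radians(80.6)),0]);m=np.array([.4565,.3185,.05])
for q in [(11.9,-1.24,-1.05),(-1.9,.29,-1.05)]:
    w=s["tcp_pos"]+M@np.array(q)/100;d=w-m;print("along",(d@a).round(4),"lat(+x)",(d@np.array([a[1],-a[0],0])).round(4),"dz",d[2].round(4))
c=cams.capture("wrist");pickle.dump((s,c),open("w6.pkl","wb"))
o=pickle.load(open("w4.pkl","rb"))[1]["color"]
cv2.imwrite("pics/w6.png",np.vstack([np.hstack([o[:,170:310],c["color"][:,170:310]])])[:,:,::-1])
E
```

```text
time: 10.37
tcp_pos: [0.4324, 0.1891, 0.0363]
orientation: [0.797, 0.604, 0.001, 0.0]
ft_force: [-0.0, -0.6, -1.1]
gripper_width: 0.42
grasp_force: 60.3
[0.4324052  0.18908851 0.03632107] [7.97088661e-01 6.03861970e-01 6.12956575e-04 1.06994956e-04]
along -0.012 lat(+x) -0.0019 dz -0.0031
along -0.1508 lat(+x) -0.0018 dz -0.0032
```

View pics/w6.png

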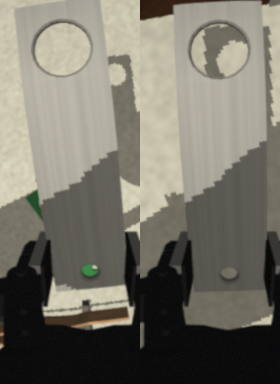

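The crops compare the opener before (left) and after (right) the contact. It has straightened in the grip, with the hole now at column about 249 of the full image, and it looks wider. I'll fit its edges by gradients to get yaw and height properly.

```bash
cat > plate.py <<'E'
from h import *;import pickle,sys
def edges(c,gl,gr,rows=range(110,270,4)):
    "sub-pixel left/right plate edges: gl,gr=((u,v),(u,v)) guesses"
    g=cv2.GaussianBlur(c["color"],(3,3),0).astype(float);G=np.abs(np.gradient(g,axis=1)).sum(2);out=[]
    for a,b in(gl,gr):
        L=[]
        for v in rows:
            u=a[0]+(b[0]-a[0])*(v-a[1])/(b[1]-a[1]);x=np.arange(int(u)-5,int(u)+7);w=G[v,x]
            k=np.argmax(w);k=min(max(k,1),len(x)-2);w3=w[k-1:k+2]
            if w3.max()>10:L.append((x[k-1:k+2]@w3/w3.sum(),v))
        out.append(np.array(L))
    return out
def fit(c,s,gl,gr,hd,tl,rows):
    for dz in(.009,.011,.013,.015,.017,.019,.022):
        z=s["tcp_pos"][2]+dz;lines=[]
        for e in edges(c,gl,gr,rows):
            q=rel(onz(c,e,z,s),s);p=np.polyfit(q[:,0],q[:,1],1)
            for _ in range(3):
                res=q[:,1]-np.polyval(p,q[:,0]);ok=abs(res)<max(.05,1.5*np.median(abs(res)));p=np.polyfit(q[ok,0],q[ok,1],1)
            lines.append(p)
        (k0,b0),(k1,b1)=lines;cs=np.cos(np.arctan((k0+k1)/2))
        W=lambda x:((k1-k0)*x+b1-b0)*cs
        h=rel(onz(c,hd,z,s),s)[0];t=rel(onz(c,tl,z,s),s)[0]
        print(dz,"w@10",W(10).round(2),"w@2",W(2).round(2),"L",np.linalg.norm(h-t).round(2),"yaw",np.degrees(np.arctan((k0+k1)/2)).round(2),"mid-y@12,0",((k0+k1)*6+(b0+b1)/2).round(2),((b0+b1)/2).round(2),"headx",h[0].round(2),"tailx",t[0].round(2))
if __name__=="__main__":
    s,c=pickle.load(open("w4.pkl","rb"));print("w4");fit(c,s,((185,9),(227,291)),((270,0),(296,285)),(227,4),(262,288),range(90,225,3))
    s,c=pickle.load(open("w6.pkl","rb"));print("w6");fit(c,s,((203,8),(220,290)),((296,1),(300,291)),(249,4),(260,290),range(90,225,3))
E
python3 plate.py
```

```text
w4
0.009 w@10 3.9 w@2 3.94 L 14.37 yaw -6.27 mid-y@12,0 -1.28 0.04 headx 12.05 tailx -2.23
0.011 w@10 3.84 w@2 3.88 L 14.15 yaw -6.27 mid-y@12,0 -1.26 0.06 headx 11.98 tailx -2.08
0.013 w@10 3.78 w@2 3.82 L 13.94 yaw -6.27 mid-y@12,0 -1.25 0.07 headx 11.91 tailx -1.94
0.015 w@10 3.72 w@2 3.76 L 13.72 yaw -6.27 mid-y@12,0 -1.24 0.08 headx 11.85 tailx -1.79
0.017 w@10 3.66 w@2 3.7 L 13.51 yaw -6.27 mid-y@12,0 -1.22 0.09 headx 11.78 tailx -1.64
0.019 w@10 3.6 w@2 3.64 L 13.29 yaw -6.27 mid-y@12,0 -1.21 0.11 headx 11.71 tailx -1.5
0.022 w@10 3.52 w@2 3.55 L 12.97 yaw -6.27 mid-y@12,0 -1.19 0.13 headx 11.61 tailx -1.28
w6
0.009 w@10 4.14 w@2 3.92 L 14.4 yaw -1.51 mid-y@12,0 -0.27 0.04 headx 12.03 tailx -2.36
0.011 w@10 4.08 w@2 3.86 L 14.18 yaw -1.51 mid-y@12,0 -0.27 0.05 headx 11.96 tailx -2.21
0.013 w@10 4.02 w@2 3.8 L 13.97 yaw -1.51 mid-y@12,0 -0.27 0.05 headx 11.89 tailx -2.07
0.015 w@10 3.95 w@2 3.74 L 13.75 yaw -1.5 mid-y@12,0 -0.26 0.05 headx 11.83 tailx -1.92
0.017 w@10 3.89 w@2 3.68 L 13.54 yaw -1.5 mid-y@12,0 -0.26 0.06 headx 11.76 tailx -1.77
0.019 w@10 3.83 w@2 3.62 L 13.32 yaw -1.5 mid-y@12,0 -0.25 0.06 headx 11.69 tailx -1.62
0.022 w@10 3.74 w@2 3.53 L 13.0 yaw -1.5 mid-y@12,0 -0.25 0.06 headx 11.59 tailx -1.4
```

The opener's head is pitched up about 5° after the contact, because the height was read before the arm had settled. I can't tilt the tool. Instead I'll enter with the head at mid-slot and raise the grip once inside, so the roof lips level the opener.

```bash
python3 -m creep '[[[0,0,0],-2.4],[[0,0,0],-2.4],[[0,0.21,0.58],0],[[0,0,0],0],[[0,0,0],0],[[0,0,0],0],[[0,0,0],0],[[0,0,0],0]]'
python3 - <<'E'
from rig import r,cams
import pickle
from plate import *
s=r.state();print(s["tcp_pos"],s["orientation"])
M=R.from_quat(s["orientation"]).as_matrix()
a=np.array([np.cos(np.radians(80.6)),np.sin(np.radians(80.6)),0]);m=np.array([.4565,.3185,.05])
for q in [(11.7,-.26,-1.97),(-1.9,.05,-.9)]:
    w=s["tcp_pos"]+M@np.array(q)/100;d=w-m;print("along",(d@a).round(4),"lat(+x)",(d@np.array([a[1],-a[0],0])).round(4),"dz",d[2].round(4))
E
```

```text
time: 11.08
tcp_pos: [0.4339, 0.1881, 0.0301]
orientation: [0.771, 0.636, 0.0, 0.0]
ft_force: [-0.9, -0.1, -0.6]
gripper_width: 0.426
grasp_force: 60.3
[0.43394769 0.18810284 0.03013332] [7.71319249e-01 6.36448438e-01 4.51703559e-05 1.33126094e-05]
along -0.0153 lat(+x) -0.0004 dz -0.0002
along -0.1513 lat(+x) -0.001 dz -0.0109
```

Aligned. I'll go in gently to about 15 mm depth.

```bash
python3 -m creep '[[[0.5,-0.01,0],0],[[0.5,-0.01,0],0],[[0.4,-0.01,0],0],[[0.4,-0.01,0],0],[[0.4,-0.01,0],0],[[0.4,-0.01,0],0],[[0.3,-0.01,0],0],[[0,0,0],0],[[0,0,0],0],[[0,0,0],0]]'
```

```text
time: 11.92
tcp_pos: [0.4316, 0.2041, 0.026]
orientation: [0.768, 0.64, -0.015, 0.005]
ft_force: [-3.9, -39.3, 2.1]
gripper_width: 0.425
grasp_force: 60.4
```

```bash
python3 - <<'E'
from rig import r,cams
import pickle
from plate import *
s=r.state();F=s["ft_force"];T=s["torque"];print(s["tcp_pos"],F,T,R.from_quat(s["orientation"]).as_euler("xyz",degrees=True))
p=np.cross(F,T)/(F@F);a=np.array([.1633,.9866,0]);n=np.array([.9866,-.1633,0])
print("closest point of force line to ref",p,"rel n",p@n,"z",p[2])
c=cams.capture("wrist");pickle.dump((s,c),open("w7.pkl","wb"))
fit(c,s,((203,8),(220,290)),((296,1),(300,291)),(249,4),(260,290),range(90,225,3))
E
```

```text
[0.43157741 0.20410772 0.02598245] [ -3.88933926 -39.26009164   2.11466306] [-5.9512429   0.46982727 -0.07310008] [-179.29039802    1.6960145    79.5566471 ]
closest point of force line to ref [ 0.00120208 -0.00824444 -0.15085244] rel n 0.002532287789233134 z -0.150852444386827
0.009 w@10 3.95 w@2 4.0 L 14.34 yaw 0.02 mid-y@12,0 0.14 0.13 headx 11.9 tailx -2.42
0.011 w@10 3.89 w@2 3.94 L 14.12 yaw 0.02 mid-y@12,0 0.14 0.13 headx 11.83 tailx -2.27
0.013 w@10 3.83 w@2 3.88 L 13.9 yaw 0.02 mid-y@12,0 0.14 0.13 headx 11.77 tailx -2.12
0.015 w@10 3.77 w@2 3.82 L 13.68 yaw 0.02 mid-y@12,0 0.14 0.13 headx 11.7 tailx -1.97
0.017 w@10 3.71 w@2 3.76 L 13.46 yaw 0.02 mid-y@12,0 0.14 0.13 headx 11.63 tailx -1.82
0.019 w@10 3.65 w@2 3.7 L 13.24 yaw 0.02 mid-y@12,0 0.13 0.13 headx 11.57 tailx -1.67
0.022 w@10 3.56 w@2 3.6 L 12.92 yaw 0.02 mid-y@12,0 0.13 0.13 headx 11.47 tailx -1.44
```

```bash
python3 -m creep '[[[-1,0.03,0],0],[[-1,0.03,0],0],[[-0.9,0.02,0],0],[[0,0,0],0],[[0,0,0],0],[[0,0,0],0],[[0,0,0],0]]'
python3 - <<'E'
from rig import r,cams
import pickle
from plate import *
s=r.state();print(s["tcp_pos"],s["orientation"])
c=cams.capture("wrist");pickle.dump((s,c),open("w8.pkl","wb"))
for n in("w4","w6","w7","w8"):
    s,c=pickle.load(open(n+".pkl","rb"));img=cv2.GaussianBlur(c["color"],(3,3),0).astype(float);G=np.abs(np.gradient(img,axis=1)).sum(2)
    print(n)
    for v in(20,50,90,130,170,210,240,270):
        g=G[v,150:350];pk=[(int(i)+150,int(g[i])) for i in range(1,199) if g[i]>14 and g[i]>=g[i-1] and g[i]>g[i+1]]
        print(v,pk)
    col=c["color"][:,235].astype(int);print("col235 top rows",c["color"][0:30:2,235].mean(1).astype(int),"bottom",c["color"][276:304:2,235].mean(1).astype(int))
E
```

```text
time: 12.55
tcp_pos: [0.4345, 0.1888, 0.0305]
orientation: [0.771, 0.637, 0.001, 0.0]
ft_force: [-0.4, 0.1, -0.5]
gripper_width: 0.42
grasp_force: 60.2
[0.43453326 0.18884295 0.03052899] [7.71008774e-01 6.36824188e-01 6.38459639e-04 1.30109700e-04]
w4
20 [(185, 29), (221, 18), (225, 18), (244, 19), (272, 30)]
50 [(188, 16), (201, 58), (205, 84), (260, 46), (263, 32), (276, 22)]
90 [(157, 79), (193, 16), (281, 57), (303, 77)]
130 [(155, 35), (158, 25), (198, 30), (285, 53)]
170 [(204, 31), (253, 16), (257, 23), (261, 35), (289, 16), (333, 74)]
210 [(166, 56), (204, 42), (211, 35), (292, 96), (298, 40), (301, 40), (329, 68), (346, 129)]
240 [(199, 31), (207, 18), (217, 18), (220, 47), (295, 75), (299, 42), (309, 70), (318, 49)]
270 [(178, 65), (205, 63), (210, 61), (222, 66), (251, 25), (268, 18), (270, 18), (294, 71), (306, 67), (311, 68), (338, 119)]
col235 top rows [167 159 160 162 163 165 165 165 167 157 120 110 188 186 188] bottom [ 88  87  88  87 134 148 154 165 196 199 200 197 201 199]
w6
20 [(167, 52), (175, 38), (203, 24), (292, 31)]
50 [(204, 16), (217, 53), (221, 78), (236, 
[... 1120 characters left out ...]
85  86  85  86  85  85  85  85  87 104 107 109 110 110]
w8
20 [(216, 15), (304, 26)]
50 [(215, 15), (229, 58), (232, 71), (241, 74), (259, 63), (287, 91), (290, 57), (304, 50), (307, 74)]
90 [(215, 18), (304, 55), (308, 81)]
130 [(216, 16), (302, 34), (305, 54), (311, 14), (316, 61)]
170 [(216, 35), (261, 48), (266, 17)]
210 [(180, 55), (218, 21), (299, 15)]
240 [(163, 65), (199, 32), (208, 18), (217, 24), (221, 44), (296, 42), (299, 19), (308, 18), (317, 32)]
270 [(179, 65), (206, 65), (211, 63), (222, 61), (294, 67), (305, 70), (310, 71), (337, 65)]
col235 top rows [ 32  34  34 100 152 151 154 154 156 156 157 157 160 161 161] bottom [ 85  84  85  85  85  85  85  84  84  94 104 106 108 107]
```

The row edges show that the opener stayed level all along, so the "pitch" was an artefact of shadow edges. The head was simply too low both times. I'll refit with clean rows and correct the height.

```bash
python3 - <<'E'
from plate import *
s,c=pickle.load(open("w8.pkl","rb"))
L=np.array([(215,50),(215,90),(216,130),(216.3,170),(218,210)]);Rr=np.array([(304,50),(304,90),(302,130),(299.,210)])
for dz in(.011,.013,.015,.017):
    z=s["tcp_pos"][2]+dz
    (k0,b0),(k1,b1)=[np.polyfit(*rel(onz(c,e,z,s),s)[:,:2].T,1) for e in(L,Rr)]
    h=rel(onz(c,(258,6),z,s),s)[0];t=rel(onz(c,(258,293.5),z,s),s)[0]
    print(dz,"w@10,2",(k1-k0)*10+b1-b0,(k1-k0)*2+b1-b0,"yaw",np.degrees((k0+k1)/2),"mid@12,0",(k0+k1)*6+(b0+b1)/2,(b0+b1)/2,h[0],t[0])
    H=s["tcp_pos"]+R.from_quat(s["orientation"]).as_matrix()@np.array([h[0],(k0+k1)*6+(b0+b1)/2,-dz*100])/100
    a=np.array([.1633,.9866,0]);n=np.array([.9866,-.1633,0]);d=H-[.4565,.3185,0];print("head along",d@a,"lat",d@n,"tool ang",R.from_quat(s["orientation"]).as_euler("xyz",degrees=True)[2])
E
```

```text
0.011 w@10,2 3.878843989122794 3.856697345554222 yaw 0.3833357026384048 mid@12,0 0.18619295412817827 0.10590731231034534 11.852357599139932 -2.4641806001444357
head along -0.013077808924207207 lat 0.004434325611718554 tool ang 79.11086933923197
0.013 w@10,2 3.8200095406575683 3.797862897088987 yaw 0.38333570263839495 mid@12,0 0.18517042067666006 0.10488477885882919 11.78665143253463 -2.312349212089879
head along -0.01373598148272532 lat 0.004404938464338308 tool ang 79.11086933923197
0.015 w@10,2 3.7611750921923317 3.739028448623754 yaw 0.3833357026384129 mid@12,0 0.18414788722514566 0.10386224540731104 11.720945265929329 -2.1605178240353244
head along -0.014394154041243414 lat 0.004375551316958172 tool ang 79.11086933923197
0.017 w@10,2 3.7023406437270996 3.6801940001585227 yaw 0.38333570263837113 mid@12,0 0.18312535377362654 0.10283971195580066 11.655239099324028 -2.0086864359807652
head along -0.015052326599761528 lat 0.004346164169577925 tool ang 79.11086933923197
```

```bash
python3 -m creep '[[[0,0,-0.85],-1.9],[[0,-0.04,0],0],[[0,0,0],0],[[0,0,0],0],[[0,0,0],0],[[0.4,0,0],0],[[0.4,0,0],0],[[0.4,0,0],0],[[0.4,0,0],0],[[0.4,0,0],0],[[0,0,0],0],[[0,0,0],0],[[0,0,0],0]]'
```

```text
time: 13.68
tcp_pos: [0.4367, 0.2079, 0.0386]
orientation: [0.761, 0.649, -0.0, -0.0]
ft_force: [-0.7, 0.1, -1.4]
gripper_width: 0.419
grasp_force: 60.2
```

It's in the slot with no contact force, so I'll continue.

```bash
python3 -m creep '[[[0.6,0,0],0],[[0.6,0,0],0],[[0.6,0,0],0],[[0.6,0,0],0],[[0.6,0,0],0],[[0.6,0,0],0],[[0.6,0,0],0],[[0.6,0,0],0],[[0.6,0,0],0],[[0.6,0,0],0],[[0.6,0,0],0],[[0,0,0],0],[[0,0,0],0]]'
```

```text
time: 14.77
tcp_pos: [0.4471, 0.2733, 0.0386]
orientation: [0.76, 0.649, -0.0, 0.0]
ft_force: [-0.2, -0.5, -1.5]
gripper_width: 0.421
grasp_force: 60.2
```

```bash
python3 -m creep '[[[0.4,0,0],0],[[0.4,0,0],0],[[0.3,0,0],0],[[0.3,0,0],0],[[0.2,0,0],0],[[0,0,0],0],[[0,0,0],0]]'
```

```text
time: 15.35
tcp_pos: [0.449, 0.2871, 0.038]
orientation: [0.761, 0.649, -0.002, 0.001]
ft_force: [0.4, -5.4, -1.3]
gripper_width: 0.418
grasp_force: 60.3
```

```bash
python3 -m creep '[[[0.3,0,0],0],[[0,0,0],0],[[0,0,0],0]]'
python3 -m creep '[[[0,0,0],0],[[0,0,0],0],[[0,0,0],0],[[0,0,0],0],[[0,0,0],0]]' 0.15
```

```text
time: 15.6
tcp_pos: [0.4487, 0.2872, 0.0372]
orientation: [0.76, 0.65, -0.005, 0.002]
ft_force: [0.4, -13.5, 0.3]
gripper_width: 0.425
grasp_force: 60.4
time: 16.02
tcp_pos: [0.4504, 0.2924, 0.039]
orientation: [0.76, 0.649, 0.001, 0.0]
ft_force: [-0.4, -0.1, 0.8]
gripper_width: 0.851
grasp_force: 0.0
```

```bash
python3 -m creep '[[[0,0,-1],0],[[0,0,-3],0],[[0,0,-4],0],[[0,0,-4],0],[[0,0,-4],0],[[0,0,0],0],[[0,0,0],0],[[0,0,0],0]]' 0
python3 - <<'E'
from rig import r,cams
from plate import *
s=r.state();c=cams.capture("wrist");pickle.dump((s,c),open("w9.pkl","wb"))
a=np.array([.1633,.9866,0]);n=np.array([.9866,-.1633,0]);m=np.array([.4565,.3185,0])
print(s["tcp_pos"])
u=lambda d,l:proj(c,m+a*d+n*l+[0,0,.052],s)[0]
print("predicted tail corners",u(-.055,-.019),u(-.055,.019),"centre",u(-.03,0))
# sample brightness along the axis, from outside toward mouth, slightly off centre to miss the small hole
for l in(-.012,.012):
    print(l,[(round(d,3),c["color"][int(v),int(uu)].astype(int).tolist()) for d in np.arange(-.067,.01,.004) for uu,v in[u(d,l).round()]])
E
```

```text
time: 16.68
tcp_pos: [0.45, 0.2919, 0.1993]
orientation: [0.761, 0.649, 0.0, 0.0]
ft_force: [-0.8, -0.3, -0.2]
gripper_width: 0.997
grasp_force: 0.0
[0.4500021  0.29193404 0.19929006]
predicted tail corners [240.28187083 201.82950339] [276.97176339 202.0337135 ] centre [258.81132679 178.58807997]
-0.012 [(np.float64(-0.067), [95, 92, 81]), (np.float64(-0.063), [98, 94, 83]), (np.float64(-0.059), [92, 89, 79]), (np.float64(-0.055), [92, 89, 79]), (np.float64(-0.051), [81, 79, 73]), (np.float64(-0.047), [82, 81, 74]), (np.float64(-0.043), [82, 80, 74]), (np.float64(-0.039), [82, 80, 73]), (np.float64(-0.035), [81, 79, 73]), (np.float64(-0.031), [81, 79, 73]), (np.float64(-0.027), [81, 79, 73]), (np.float64(-0.023), [80, 78, 72]), (np.float64(-0.019), [81, 79, 73]), (np.float64(-0.015), [80, 78, 72]), (np.float64(-0.011), [101, 99, 91]), (np.float64(-0.007), [150, 147, 136]), (np.float64(-0.003), [149, 145, 133]), (np.float64(0.001), [90, 79, 69]), (np.float64(0.005), [75, 61, 51]), (np.float64(0.009), [75, 61, 50])]
0.012 [(np.float64(-0.067), [95, 92, 82]), (np.float64(-0.063), [96, 93, 82]), (np.float64(-0.059), [95, 92, 81]), (np.float64(-0.055), [105, 102, 92]), (np.float64(-0.051), [146, 142, 131]), (np.float64(-0.047), [147, 143, 132]), (np.float64(-0.043), [147, 144, 133]), (np.float64(-0.039), [86, 84, 77]), (np.float64(-0.035), [84, 82, 76]), (np.float64(-0.031), [85, 83, 77]), (np.float64(-0.027), [85, 82, 76]), (np.float64(-0.023), [82, 80, 73]), (np.float64(-0.019), [84, 82, 76]), (np.float64(-0.015), [84, 81, 75]), (np.float64(-0.011), [83, 81, 74]), (np.float64(-0.007), [90, 87, 81]), (np.float64(-0.003), [118, 107, 95]), (np.float64(0.001), [120, 77, 49]), (np.float64(0.005), [118, 76, 49]), (np.float64(0.009), [119, 76, 49])]
```

```bash
python3 -m creep '[[[-2,0.7,0],0],[[-3.8,1.35,0],0],[[-3.8,1.35,0],7],[[-3.8,0.9,0],7],[[-3.9,0.4,0],7],[[-3.9,-0.1,0],7],[[-3.5,-0.5,0],7],[[0,0,0],7],[[0,0,0],7],[[0,0,0],7],[[0,0,0],7],[[0,0,0],7],[[0,0,0],7],[[0,0,0],7],[[0,0,0],7],[[0,0,0],0],[[0,0,0],0],[[0,0,0],0]]' 0
python3 - <<'E'
from rig import r,cams
from plate import *
s=r.state();print(s["tcp_pos"],R.from_quat(s["orientation"]).as_euler("xyz",degrees=True)[2],s["joints"][5])
c=cams.capture("wrist");pickle.dump((s,c),open("w10.pkl","wb"))
hsv=cv2.cvtColor(c["color"],cv2.COLOR_RGB2HSV)
m=cv2.inRange(hsv,(5,90,60),(20,255,255));m[330:]=0
k,l,st,ce=cv2.connectedComponentsWithStats(m)
for i in range(1,k):
    if st[i,4]>60: print(st[i],ce[i].round(0),hsv[l==i].mean(0).round(0))
np.save("l.npy",l)
E
```

```text
time: 18.23
tcp_pos: [0.4089, 0.0571, 0.1974]
orientation: [0.996, -0.086, -0.001, 0.0]
ft_force: [0.3, -0.6, -0.5]
gripper_width: 1.001
grasp_force: 0.0
[0.40888016 0.05705078 0.1974389 ] -9.884473798253259 1.7115310012121765
[ 247    0   75  175 1755] [284.  91.] [ 15. 119. 111.]
[  0 151  33  37 843] [ 15. 166.] [ 12. 150. 106.]
[  0 191  41  24 851] [ 19. 202.] [ 12. 150. 107.]
```

The opener is home, with about 54 mm sticking out. Next, centre over the tongs.

```bash
python3 -m creep '[[[3.2,0.8,0],0],[[3.2,0.8,0],0],[[3.2,0.8,0],0],[[0,0,0],0],[[0,0,0],0],[[0,0,0],0]]' 0
cat > tg.py <<'E'
from rig import r,cams
from plate import *
s=r.state();print(s["tcp_pos"],R.from_quat(s["orientation"]).as_euler("xyz",degrees=True)[2])
c=cams.capture("wrist");pickle.dump((s,c),open("w11.pkl","wb"))
hsv=cv2.cvtColor(c["color"],cv2.COLOR_RGB2HSV)
m=cv2.inRange(hsv,(5,75,50),(22,255,255));m[340:]=0;m[:,:120]=0
k,l,st,ce=cv2.connectedComponentsWithStats(m)
for i in range(1,k):
    if st[i,4]>60: print(st[i],ce[i].round(0),hsv[l==i].mean(0).round(0))
for v in range(0,300,12):
    x=np.where(m[v])[0]
    if len(x):
        runs=np.split(x,np.where(np.diff(x)>2)[0]+1);uv=[(q.mean(),v) for q in runs if len(q)>1]
        if uv: print(v,[(q[0],q[-1]) for q in runs if len(q)>1],rel(onz(c,uv,.038,s),s)[:,:2].round(2).tolist())
E
python3 tg.py
```

```text
time: 18.78
tcp_pos: [0.4992, 0.0168, 0.1979]
orientation: [0.996, -0.087, -0.001, -0.0]
ft_force: [0.3, -0.2, -0.3]
gripper_width: 1.006
grasp_force: 0.0
[0.49919144 0.0168203  0.19792078] -10.002724283280603
[ 221   73   33  181 1198] [235. 163.] [ 15. 114.  89.]
[ 264   73   36  181 1216] [284. 163.] [ 15. 115.  87.]
84 [(np.int64(222), np.int64(227)), (np.int64(292), np.int64(298))] [[9.41, -3.29], [9.42, 3.76]]
96 [(np.int64(222), np.int64(228)), (np.int64(291), np.int64(297))] [[8.18, -3.25], [8.19, 3.68]]
108 [(np.int64(223), np.int64(229)), (np.int64(290), np.int64(296))] [[6.95, -3.17], [6.96, 3.59]]
120 [(np.int64(224), np.int64(230)), (np.int64(289), np.int64(295))] [[5.72, -3.08], [5.73, 3.51]]
132 [(np.int64(226), np.int64(233)), (np.int64(286), np.int64(293))] [[4.49, -2.85], [4.49, 3.31]]
144 [(np.int64(231), np.int64(235)), (np.int64(283), np.int64(288))] [[3.24, -2.51], [3.24, 2.88]]
156 [(np.int64(231), np.int64(236)), (np.int64(282), np.int64(287))] [[1.98, -2.48], [1.98, 2.8]]
168 [(np.int64(232), np.int64(237)), (np.int64(280), np.int64(286))] [[0.7, -2.4], [0.7, 2.67]]
180 [(np.int64(233), np.int64(238)), (np.int64(279), np.int64(284))] [[-0.6, -2.32], [-0.6, 2.54]]
192 [(np.int64(235), np.int64(239)), (np.int64(278), np.int64(283))] [[-1.93, -2.19], [-1.93, 2.46]]
204 [(np.int64(236), np.int64(241)), (np.int64(276), np.int64(282))] [[-3.3, -2.06], [-3.3, 2.33]]
216 [(np.int64(238), np.int64(245)), (np.int64(272), np.int64(279))] [[-4.7, -1.76], [-4.7, 1.98]]
228 [(np.int64(242), np.int64(248)), (np.int64(268), np.int64(275))] [[-6.15, -1.39], [-6.15, 1.56]]
240 [(np.int64(246), np.int64(252)), (np.int64(264), np.int64(271))] [[-7.66, -0.97], [-7.66, 1.14]]
252 [(np.int64(248), np.int64(253)), (np.int64(264), np.int64(268))] [[-9.23, -0.81], [-9.23, 0.98]]
```

```bash
python3 -m creep '[[[0,0.14,2],0.5],[[0,0,4],0],[[0,0,4],0],[[0,0,4],0],[[0,0,3],0],[[0,0,1.4],0],[[0,0,0.5],0],[[0,0,0],0],[[0,0,0],0],[[0,0,0],0]]' 0
python3 -m creep '[[[0,0,0],0],[[0,0,0],0],[[0,0,0],0],[[0,0,0],0],[[0,0,0],0],[[0,0,0],0]]' 0.44 30
```

```text
time: 19.67
tcp_pos: [0.5015, 0.0153, 0.0116]
orientation: [0.996, -0.092, 0.002, 0.0]
ft_force: [0.1, 0.7, -0.6]
gripper_width: 1.001
grasp_force: 0.0
time: 20.17
tcp_pos: [0.5016, 0.0151, 0.0114]
orientation: [0.996, -0.092, 0.002, -0.0]
ft_force: [-0.9, 0.4, 6.5]
gripper_width: 0.56
grasp_force: 6.3
```

```bash
python3 -m creep '[[[0,0,-0.5],0],[[0,0,-1],0],[[0,0,-2],0],[[0,0,-3],0],[[0,0,-3],0],[[0,0,-2],0],[[0,0,-0.5],0],[[0,0,0],0],[[0,0,0],0]]' 
python3 tg.py
```

```text
time: 20.92
tcp_pos: [0.4992, 0.0153, 0.1291]
orientation: [0.996, -0.092, -0.0, -0.0]
ft_force: [-0.5, 0.2, -0.5]
gripper_width: 0.556
grasp_force: 4.3
[0.49918174 0.01530816 0.12908813] -10.534468266173448
[ 180   35   53  290 5781] [202. 174.] [ 15. 119.  97.]
[ 283   35   55  290 5708] [314. 176.] [ 15. 119.  93.]
36 [(np.int64(181), np.int64(191)), (np.int64(326), np.int64(336))] [[13.07, -5.59], [13.08, 5.78]]
48 [(np.int64(180), np.int64(201)), (np.int64(316), np.int64(320)), (np.int64(323), np.int64(337))] [[12.04, -5.23], [12.0, 4.73], [12.07, 5.69]]
60 [(np.int64(180), np.int64(201)), (np.int64(315), np.int64(336))] [[11.06, -5.21], [11.06, 5.33]]
72 [(np.int64(181), np.int64(202)), (np.int64(314), np.int64(319)), (np.int64(323), np.int64(335))] [[10.08, -5.16], [10.04, 4.61], [10.1, 5.62]]
84 [(np.int64(182), np.int64(202)), (np.int64(314), np.int64(335))] [[9.11, -5.11], [9.12, 5.26]]
96 [(np.int64(182), np.int64(203)), (np.int64(322), np.int64(334))] [[8.15, -5.08], [8.17, 5.56]]
108 [(np.int64(183), np.int64(204)), (np.int64(313), np.int64(334))] [[7.19, -5.03], [7.2, 5
[... 839 characters left out ...]
]
216 [(np.int64(201), np.int64(219)), (np.int64(298), np.int64(315))] [[-1.9, -4.05], [-1.9, 4.21]]
228 [(np.int64(202), np.int64(220)), (np.int64(297), np.int64(314))] [[-3.03, -4.03], [-3.03, 4.19]]
240 [(np.int64(203), np.int64(221)), (np.int64(295), np.int64(313))] [[-4.2, -4.01], [-4.2, 4.12]]
252 [(np.int64(204), np.int64(222)), (np.int64(294), np.int64(312))] [[-5.42, -4.0], [-5.42, 4.11]]
264 [(np.int64(206), np.int64(223)), (np.int64(293), np.int64(310))] [[-6.7, -3.94], [-6.7, 4.06]]
276 [(np.int64(207), np.int64(224)), (np.int64(292), np.int64(309))] [[-8.04, -3.94], [-8.04, 4.05]]
288 [(np.int64(209), np.int64(225)), (np.int64(291), np.int64(307))] [[-9.45, -3.89], [-9.45, 4.0]]
```

```bash
python3 - <<'E'
from plate import *
s,c=pickle.load(open("w11.pkl","rb"))
z0=s["tcp_pos"][2]
for nm,uv in [("tip",[(180,37),(337,37)]),("mid",[(182,96),(334.5,96)]),("jawroot",[(184.5,140),(331.5,140)])]:
    for dz in(.024,.028,.032):
        q=rel(onz(c,np.array(uv,float),z0+dz,s),s);print(nm,dz,"outer w",(q[1,1]-q[0,1]).round(2),"x",q[0,0].round(2),"mid y",q[:,1].mean().round(2))
E
```

```text
tip 0.024 outer w 6.27 x 10.39 mid y 0.08
tip 0.028 outer w 6.05 x 10.3 mid y 0.07
tip 0.032 outer w 5.84 x 10.2 mid y 0.07
mid 0.024 outer w 6.11 x 7.94 mid y 0.06
mid 0.028 outer w 5.9 x 7.93 mid y 0.06
mid 0.032 outer w 5.69 x 7.92 mid y 0.06
jawroot 0.024 outer w 6.0 x 6.13 mid y 0.05
jawroot 0.028 outer w 5.8 x 6.19 mid y 0.05
jawroot 0.032 outer w 5.6 x 6.24 mid y 0.05
```

```bash
python3 -m creep '[[[0.2,0.7,0],0],[[0.4,1.6,0],0],[[0.5,2.4,0],0],[[0.5,2.7,0],0],[[0.5,2.8,0],0],[[0.6,2.8,0],0],[[0.6,2.8,0],0],[[0.6,2.8,0],0],[[0.5,2.8,0],0],[[0.5,2.7,0],0],[[0.4,2.4,0],0],[[0.3,1.7,0],0],[[0.1,0.8,0],0],[[0,0,0],4],[[0,0,0],6],[[0,0,0],6],[[0,0,0],2.5],[[0,0,0],0],[[0,0,0],0],[[0,0,0],0]]' 
python3 - <<'E'
from rig import r,cams
from plate import *
s=r.state();print(s["tcp_pos"],R.from_quat(s["orientation"]).as_euler("xyz",degrees=True)[2],s["joints"])
c=cams.capture("wrist");pickle.dump((s,c),open("w12.pkl","wb"))
hsv=cv2.cvtColor(c["color"],cv2.COLOR_RGB2HSV)
p=proj(c,(.572,-.319,.05),s)[0];print("pod expected",p)
bam=cv2.inRange(hsv,(5,75,50),(22,255,255))
# white-ish stand & grey pod: dump saturation/value along the row/col through expected
u,v=p.round().astype(int)
print("row V",[(x,int(hsv[v,x,2]),int(hsv[v,x,1])) for x in range(max(u-70,0),min(u+70,511),4)])
print("col V",[(y,int(hsv[y,u,2]),int(hsv[y,u,1])) for y in range(max(v-70,0),min(v+70,383),4)])
E
```

```text
time: 22.63
tcp_pos: [0.5024, -0.2797, 0.1288]
orientation: [0.968, -0.25, -0.001, -0.0]
ft_force: [0.4, -0.2, -0.4]
gripper_width: 0.565
grasp_force: 4.3
[ 0.50240848 -0.27972283  0.1287983 ] -28.954720624192664 [-6.30096299e-01  2.21747630e-01  1.81300312e+00  8.27158729e-05
  1.10841738e+00  1.44601849e+00]
pod expected [258.69384721  96.31889528]
row V [(189, 109, 119), (193, 83, 126), (197, 48, 154), (201, 48, 143), (205, 102, 48), (209, 119, 36), (213, 119, 36), (217, 118, 35), (221, 113, 36), (225, 113, 36), (229, 121, 32), (233, 124, 31), (237, 66, 27), (241, 58, 22), (245, 59, 22), (249, 29, 26), (253, 102, 28), (257, 127, 30), (261, 120, 30), (265, 126, 32), (269, 126, 30), (273, 77, 26), (277, 56, 27), (281, 63, 20), (285, 47, 22), (289, 192, 12), (293, 204, 16), (297, 206, 35), (301, 204, 36), (305, 203, 36), (309, 205, 36), (313, 73, 73), (317, 45, 142), (321, 46, 155), (325, 97, 121)]
col V [(26, 192, 35), (30, 201, 37), (34, 193, 36), (38, 192, 36), (42, 202, 33), (46, 205, 30), (50, 201, 37), (54, 200, 37), (58, 185, 17), (62, 87, 29), (66, 69, 22), (70, 59, 22), (74, 61, 25), (78, 106, 29), (82, 126, 30), (86, 128, 32), (90, 126, 32), (94, 127, 32), (98, 125, 31), (102, 65, 27), (106, 59, 22), (110, 52, 25), (114, 100, 28), (118, 124, 33), (122, 115, 31), (126, 117, 37), (130, 117, 35), (134, 118, 37), (138, 119, 36), (142, 112, 36), (146, 115, 38), (150, 118, 35), (154, 119, 36), (158, 116, 37), (162, 117, 39)]
```

```bash
cat > pod.py <<'E'
from plate import *
def pod(s,c,ztop=.048,uv0=None):
    hsv=cv2.cvtColor(c["color"],cv2.COLOR_RGB2HSV)
    u,v=(proj(c,(.572,-.319,.05),s)[0] if uv0 is None else np.array(uv0)).round().astype(int)
    m=((hsv[...,2]<98)&(hsv[...,1]<60)).astype(np.uint8)*255
    roi=np.zeros_like(m);cv2.circle(roi,(int(u),int(v)),45,255,-1);m&=roi
    m=cv2.morphologyEx(m,cv2.MORPH_OPEN,np.ones((2,2),np.uint8))
    k,l,st,ce=cv2.connectedComponentsWithStats(m)
    for i in range(1,k):
        if st[i,4]>40: print("comp",st[i],ce[i].round(1))
    i=1+np.argmax(st[1:,4]);pts=np.argwhere(l==i)[:,::-1].astype(np.float32)
    (cx,cy),rad=cv2.minEnclosingCircle(pts);print("circle",cx,cy,rad,"ellipse",cv2.fitEllipse(cv2.convexHull(pts.astype(np.int32))))
    P=onz(c,(cx,cy),ztop,s)[0];e=onz(c,[(cx-rad,cy),(cx+rad,cy)],ztop,s);print("pod",P,"tool",rel(P,s).round(2),"diam",np.linalg.norm(e[0]-e[1]))
if __name__=="__main__":
    import sys
    s,c=pickle.load(open(sys.argv[1],"rb"));pod(s,c)
    # text map of V around it
    g=cv2.cvtColor(c["color"],cv2.COLOR_RGB2HSV)
    for v in range(48,132,4): print(v,"".join("#" if g[v,u,2]<45 else "d" if g[v,u,2]<95 else "." if g[v,u,2]<150 else " " for u in range(210,316,2)))
E
python3 pod.py w12.pkl
```

```text
comp [ 236   63   54   53 1708] [262.4  89. ]
circle 262.4193420410156 88.88924407958984 26.73733901977539 ellipse ((262.4227294921875, 88.91214752197266), (52.23477554321289, 53.40279769897461), 92.33724975585938)
pod [ 0.57558112 -0.32412305  0.048     ] tool [8.56 0.34 8.07] diam 0.039520405199858714
48  ...                            ...                  
52  ...                           ....                 .
56 ..........   .                  ...                 .
60 ......................... ............              .
64 .....................ddddddddddd......              .
68 ..................ddddddddddddddddd....             .
72 ................ddddddddd#ddddddddddd...            .
76 ..............dddddddd...d....dddddddd..            d
80 ..............#ddd#dd.........d#ddddddd.            d
84 .............ddddddddd...........dddddd.            d
88 .............dddddd..............dddddd.            d
92 .............ddddddd..........d#ddddddd.            d
96 ..............#dddd##d..........ddddddd            .d
100 ..............d#dddddddd..dd.ddddddddd..           .d
104 ................d#ddddddddd#ddddddd#d..            .d
108 ..................d#dddddddddddd#dd.....           .d
112 .....................dd######dd.......             .d
116 ......................................             .d
120 ......................................             d#
124 .....................................       .  ... dd
128 .....................................    ..........dd
```

```bash
python3 -m creep '[[[0.5,0.14,0.5],0],[[0.4,0.14,1.5],0],[[0,0,2],0],[[0,0,1.5],0],[[0,0,0.5],0],[[0,0,0],0],[[0,0,0],0],[[0,0,0],0],[[0,0,0],0]]'
python3 - <<'E'
from rig import r,cams
from pod import *
s=r.state();c=cams.capture("wrist");pickle.dump((s,c),open("w13.pkl","wb"))
print(s["tcp_pos"],rel(np.array([.5756,-.3241,.048]),s))
pod(s,c,.048,proj(c,(.5756,-.3241,.048),s)[0])
m=cv2.inRange(cv2.cvtColor(c["color"],cv2.COLOR_RGB2HSV),(5,75,50),(22,255,255))
for v in(40,60,80,100,120):
    x=np.where(m[v,120:400])[0]+120;print(v,[(int(q[0]),int(q[-1])) for q in np.split(x,np.where(np.diff(x)>3)[0]+1) if len(q)>1])
E
```

```text
time: 23.43
tcp_pos: [0.5104, -0.2878, 0.0711]
orientation: [0.968, -0.251, 0.001, 0.001]
ft_force: [-0.0, 0.8, -0.7]
gripper_width: 0.56
grasp_force: 4.3
[ 0.51040932 -0.28782342  0.07107865] [7.45401714 0.00798807 2.32850881]
comp [ 223   70   71   70 2953] [257.7 104.1]
circle 257.73077392578125 103.88461303710938 35.406654357910156 ellipse ((257.7305908203125, 104.0854721069336), (69.59849548339844, 70.66748809814453), 89.08708190917969)
pod [ 0.57601992 -0.32429563  0.048     ] tool [7.5  0.   2.33] diam 0.03912900168496469
40 [(180, 195), (322, 337)]
60 [(180, 202), (315, 336)]
80 [(181, 202), (315, 335)]
100 [(182, 203), (314, 334)]
120 [(183, 199), (203, 205), (319, 333)]
```

Centred (pod at column 257.7, jaws' mid at 258). Next: descend, then squeeze.

```bash
python3 -m creep '[[[0.03,0.03,0.7],0],[[0,0,1],0],[[0,0,1],0],[[0,0,1],0],[[0,0,0.8],0],[[0,0,0.4],0],[[0,0,0],0],[[0,0,0],0],[[0,0,0],0]]'
python3 -m creep '[[[0,0,0],0],[[0,0,0],0],[[0,0,0],0],[[0,0,0],0],[[0,0,0],0],[[0,0,0],0],[[0,0,0],0],[[0,0,0],0]]' 1 27
```

```text
time: 24.23
tcp_pos: [0.5099, -0.2878, 0.0209]
orientation: [0.968, -0.251, 0.0, 0.0]
ft_force: [-0.2, 0.5, -0.3]
gripper_width: 0.567
grasp_force: 4.3
time: 24.9
tcp_pos: [0.51, -0.2879, 0.0211]
orientation: [0.968, -0.251, 0.001, 0.0]
ft_force: [1.7, -0.5, 2.6]
gripper_width: 0.484
grasp_force: 29.1
```

```bash
python3 -m creep '[[[0,0,-0.2],0],[[0,0,-0.5],0],[[0,0,-0.8],0],[[0,0,-1],0],[[0,0,-1],0],[[0,0,-1.2],0],[[0,0,-1.2],0],[[0,0,-1.2],0],[[0,0,-1],0],[[0,0,-0.8],0],[[0,0,-0.5],0],[[0,0,-0.2],0],[[0,0,0],0],[[0,0,0],0],[[0,0,0],0],[[0,0,0],0]]'
python3 - <<'E'
from rig import r,cams
from pod import *
s=r.state();c=cams.capture("wrist");pickle.dump((s,c),open("w14.pkl","wb"))
uv=(258,105);pod(s,c,s["tcp_pos"][2]+.027,uv)
m=cv2.inRange(cv2.cvtColor(c["color"],cv2.COLOR_RGB2HSV),(5,75,50),(22,255,255))
for v in(40,60,80,100,120):
    x=np.where(m[v,120:400])[0]+120;print(v,[(int(q[0]),int(q[-1])) for q in np.split(x,np.where(np.diff(x)>3)[0]+1) if len(q)>1])
g=cv2.cvtColor(c["color"],cv2.COLOR_RGB2HSV)
for v in range(20,180,6): print(v,"".join("#" if g[v,u,2]<45 else "d" if g[v,u,2]<95 else "." if g[v,u,2]<150 else " " for u in range(170,346,3)))
E
```

```text
time: 26.23
tcp_pos: [0.5089, -0.2871, 0.1157]
orientation: [0.968, -0.251, -0.001, -0.0]
ft_force: [-0.5, 0.0, -0.4]
gripper_width: 0.482
grasp_force: 28.8
comp [ 215   70   89   81 3958] [258.3 111.8]
circle 259.0 106.0 45.000099182128906 ellipse ((258.8561706542969, 107.68981170654297), (85.29947662353516, 91.32423400878906), 94.75048065185547)
pod [ 0.57401968 -0.32392165  0.14269303] tool [ 7.47  0.06 -2.71] diam 0.03473901846261003
40 [(195, 209), (308, 322)]
60 [(194, 214), (303, 322)]
80 [(195, 214), (302, 321)]
100 [(195, 208), (308, 321)]
120 [(195, 209), (308, 320)]
20                                                            
26                                                            
32                                                            
38             .                                 ..           
44             .dd .                ..          dd.           
50 ...         .dd...               ...        .#d.           
56 .........   .ddd.........dddddddddd.        ddd.           
62 .........   .dd.....ddddd..........dddd.    .dd.           
68 .........
[... 488 characters left out ...]
     
116 ............dd#dddddddd##............d##ddddd#d....        
122 .............dd#dddd###d......d.....dddddddd#dd....        
128 .............ddd#dddddddddd...#d.dddddddddd#ddd....        
134 .............ddd.##ddddddddddd##ddddddddd#d.ddd....        
140 .............ddd...d#dddddddddddddddddd#d...ddd....        
146 .............ddd......d###dddddddd###d......ddd....        
152 .............ddd...........dddddd...........ddd...         
158  ............ddd............................ddd...         
164      ........ddd......................  ...dddd...         
170          ....dddd...................       dddd...         
176           ...dddd ..      ........        .dddd...
```

The pod is gripped between the jaws and lifted about 9.5 cm, its outline spanning columns 212–306 between the jaw plates. I'll hold briefly, check that it's steady, then hand in.

```bash
python3 -m creep '[[[0,0,0],0],[[0,0,0],0],[[0,0,0],0],[[0,0,0],0],[[0,0,0],0],[[0,0,0],0]]'
python3 - <<'E'
from rig import r,cams,finish_job
from h import *;import pickle
a=pickle.load(open("w14.pkl","rb"))[1]["color"].astype(int);b=cams.capture("wrist")["color"].astype(int)
d=abs(a-b)[50:160,190:325].mean();print("diff",d,abs(a-b).mean())
if d<6: print(finish_job())
E
```

```text
time: 26.78
tcp_pos: [0.5095, -0.2875, 0.1166]
orientation: [0.968, -0.251, 0.0, 0.0]
ft_force: [0.6, -0.5, -0.9]
gripper_width: 0.485
grasp_force: 28.8
diff 1.7098989898989898 1.6491563585069444
the job is handed in; nothing more can be done
None
```

The job is handed in (no verdict was returned): the opener is fully in the slot and released, and the pod is held steady in the tongs about 9.5 cm above its stand at 26.8 s; I did not re-check the bowl, heel pads or tin afterwards.

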